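# Take the fittings basket off its deep double hook and put it on the counter scale

### The arm

A 6-joint arm with a two-finger parallel gripper is mounted at the origin on the work surface. World frame = base frame: x ahead of the robot, y to its left, z up, the work surface at z = 0. Lengths are in m, angles in rad, forces in N, time in s.
With the tool pointing down it reaches from about 0.35 to 0.775 m from the base axis. Payload 5.5 kg.
Tool frame: the origin (TCP) lies between the finger pads; the fingertips stand 19 mm ahead of it and the grasp point (between the pads) is the TCP (env.tcp_to_tips is the distance from the TCP to the fingertips, in m); z points along the fingers, y is the direction in which the jaws open and shut (so a half turn about z gives the same grasp; the last joint's range is limited). The gripper opens to 85 mm and grips with 20 to 120 N. Pads are 22 mm wide; open, the fingers measure 114 mm over their backs; the gripper's body (76 mm by 85 mm) begins 54 mm behind the grasp point. The pads swing forward as they close: fully open they stand 13 mm farther back than shut.
Start: joints at [1.082, 0.313, 0.046, 1.304, 0, 1.431], TCP at [0.197, 0.54, 0.215] pointing down, gripper open.
Joint ranges: [-2.76, 2.76], [-0.86, 1.69], [-1.03, 1.26], [-2.2, 2.34], [-1.47, 1.5], [-3.14, 3.14]. Speed limits (rad/s): [2.57, 2.57, 3.14, 3.14, 3.14, 3.14].

### API

Orientations are given as a unit quaternion [w, x, y, z].
In Python, from workcell import env, eyes, job gives the robot as it stands. The module is installed in compiled form; this text tells all that it offers.
- The arm moves only by the tool move_arm, never from a script. Its argument "commands" is a list of rows, each a list of 3 entries, a list of its own where there are three numbers: the shift along the world's x, y, z as a fraction of full scale, then the turn, a rotation vector about the world's x, y, z as a fraction of full scale, then the gripper command: -1 is shut, 1 is fully open, values between are in proportion. In form: [[[x, y, z], [wx, wy, wz], gripper], ...]. A call has 1 to 5 rows; each row shifts and turns the commanded pose from where the row before left it; what a row does not reach is not made up. Full scale, the value 1, is 0.04 m for a shift and 8 degrees for a turn. A row lasts 1/10 s, in which the tool goes at most 50 mm and 8.59 degrees, less where a joint would pass 70% of its speed; a pose out of reach is approached as far as the arm can. A call with a number of a shift or a turn outside -1 to 1 is refused whole. A call with a gripper value outside its range is refused whole. The fingers move at their own pace and stop on an object; "newtons" is the grip in N (left out, the last holds). Time passes only in rows, so rows that do not move let the fingers close. It gives the time, the measured TCP pose, the force and the opening at its end, in the units of the state.
- env.get_state(): the state, without advancing time (a new reading comes with each control period).
- eyes.read_camera(name): name is "scene" or "top" or "wrist"; returns a dict with "frame" (400x640x3 uint8, red, green, blue), "mtx" (3x3 intrinsics, pixels), "k1" (the pictures are not rectified: a ray, as slopes to the right and down, at radius r is drawn at 1 + k1 r^2 times it, then the intrinsics apply), "camera_from_world" (4x4, takes a point from world to camera coordinates); the wrist camera has in their place "mount" (4x4, takes a point from camera to tool coordinates, whose origin is the TCP and whose axes are the flange's). Camera axes: x right, y down, z forward; pixel columns grow to the right and rows downward; lengths in m; the calibration is good to about 2 mm. A picture is of the moment at which its call begins: read the wrist's pose just before it. There is no depth.
- job.hand_in(): hands the job in, once; it reports no verdict.
The state is a dict: "clock": time; "joint_pos": joint angles; "qvel": joint speeds; "tau": joint torques, N m; "tcp_pos": TCP position; "orientation": TCP orientation; "wrist_force": force on the tool from outside, world axes, zero at the start; "ft_torque": the same for the moment, N m; "finger_gap": finger opening in m.
Only numpy, scipy, OpenCV 4.12 (cv2) and the standard library are available. Lean on these libraries where they do the work, as an engineer would, in place of code of your own. Each camera call takes 0.05 s, during which the arm holds its last target.

### The job

Take the rectangular steel basket of pipe fittings down from its double hook, lifting it over the upturned tips before bringing it out, and set it gently in the middle of the weighing scale's plate for weighing, then let go. Keep it upright so that nothing spills, and leave the round pail hanging where it is.

Things in the scene. Friction and masses are not known exactly. Their poses are not given: they have to be found in the camera images.
- basket: Open steel basket with fittings, 0.45 kg, 110 (x) x 150 (y) x 55 mm high, hung on rack_a, axes as rack_a's. Origin: underside centre, z up. Rigid handle of 8 mm rod: uprights at y = +-78 mm, level top rod along y, 155 mm above origin. Mid-rod is a square wooden grip, 20 (x) x 56 (y) x 22 mm, centred 155 mm above origin; pinch it there from above, closing along x.
- rack_a: Fixed stand; origin on the counter under its post. Two 10 mm prongs at y = +-50 mm point to its -x: seat at x = -91 mm (basket's rod centre 225 mm up), tips at x = -106 mm, tops 263 mm up. Crossbar behind: front x = -22, top 246 mm. Rod must rise 42 mm to pass the tips; at 86 mm the rim hits the prongs from below: rise about 60 mm, then go out along -x by 90 mm or more to be clear.
- pail: The bystander: round open steel pail, 124 mm across the rim, 55 mm high, same kind of handle and grip as the basket, hanging from an identical stand on the other side of the scale. Origin: centre of its underside.
- plate_mid (a point): Centre of the top face of the counter scale's steel plate: 200 (x) x 240 (y) mm, level, 60 mm above the counter. The scale is grey, low and fixed, has a readout strip on its -x side and stands between the two racks. z up, axes along the plate's sides.

How it is judged:
On the way:
1. the basket is off the hooks: touching the rack nowhere and brought out at least 60 mm from where it hung (contact force between basket and rack_a below 0.05 N and x of basket in the frame of rack_a below -0.151 m), for 0.1 s.
At the end, for the whole second after the job is handed in: The basket stands upright (within 7 degrees) and at rest on the scale's plate, its centre within 30 mm of the plate's centre, released; the pail still hangs within 30 mm of where it was (horizontal distance between basket and plate_mid below 0.03 m and z of basket in the frame of plate_mid between -0.006 and 0.008 m and angle between basket's own z axis and vertical below 0.12 rad and linear speed of basket below 0.02 m/s and distance of pail from where it was at the start of the episode below 0.03 m); the robot touches nothing.
It fails at once if the basket is tilted more than 35 degrees (its fittings spill) (angle between basket's own z axis and vertical above 0.61 rad).
It fails at once if the basket is dropped: it moves faster than 0.6 m/s with no finger on it (a fall of about 20 mm) (contact force between basket and the fingers below 0.02 N and linear speed of basket above 0.6 m/s).
It fails at once if the pail is moved 30 mm or more from where it hung (distance of pail from where it was at the start of the episode above 0.03 m).
It also fails if it takes over 54 s, if anything falls off the work surface, if the arm or the gripper's body presses on something with over 40 N, if the wrist force passes 120 N, or if a joint passes its speed limit or range.

## Working session

There is one attempt and no reset: what is moved stays moved. The work goes in short steps, Python scripts to look and compute and a tool call to move; the robot and the scene stay as the last step left them, time stands still between calls to the robot, and variables do not carry over. Pictures are saved under pics/ and viewed, and the job is handed in when it is done.

Besides the shell and the picture viewer there is one more tool, called after "Call:" by a JSON object that holds its "name" and its "arguments", one argument or row to a line. move_arm: Moves the arm, as the interface text tells. Its arguments: {"type":"object","properties":{"commands":{"type":"array","items":{"type":"array"}},"newtons":{"type":"number"}},"required":["commands"]}

```bash
mkdir -p pics; python3 - <<'E'
from workcell import env,eyes,job
import cv2,numpy as np,pickle
s=env.get_state();print(s)
for n in ("scene","top","wrist"):
    r=eyes.read_camera(n);cv2.imwrite(f"pics/{n}0.png",r["frame"][:,:,::-1]);pickle.dump(r,open(f"{n}0.pkl","wb"))
    print(n,[ (k,np.round(v,4).tolist()) for k,v in r.items() if k!="frame"])
E
```

```text
{'clock': 0.0, 'joint_pos': array([1.08240408e+00, 3.14031692e-01, 4.49955751e-02, 1.30359244e+00,
       2.23530141e-05, 1.43119371e+00]), 'qvel': array([-5.77745405e-05,  2.07679844e-04,  3.35943361e-04, -3.60547309e-04,
       -1.69340886e-04, -6.84763214e-05]), 'tau': array([ 8.37464540e-04, -4.80621743e+01,  2.98537052e+01,  1.92966079e-02,
        9.25040695e-05,  1.25754033e-05]), 'tcp_pos': array([0.19626613, 0.53990576, 0.21449788]), 'orientation': array([-2.93584765e-04,  1.73512097e-01,  9.84831312e-01, -8.67872847e-04]), 'wrist_force': array([-0.17115983, -0.18962853, -0.092675  ]), 'ft_torque': array([-0.04004272, -0.00641596,  0.00956188]), 'finger_gap': 0.08587768315333548}
scene [('mtx', [[365.4007, 0.0, 315.844], [0.0, 365.4007, 196.5155], [0.0, 0.0, 1.0]]), ('k1', -0.0828), ('camera_from_world', [[-0.7689, 0.6394, -0.0073, 0.4392], [0.5017, 0.5962, -0.6268, -0.2275], [-0.3964, -0.4856, -0.7792, 1.2129], [0.0, 0.0, 0.0, 1.0]])]
top [('mtx', [[456.3263, 0.0, 315.9212], [0.0, 456.3263, 206.2571], [0.0, 0.0, 1.0]]), ('k1', -0.0871), ('camera_from_world', [[0.0141, -0.9999, 0.0011, -0.0139], [-0.9928, -0.0141, -0.1189, 0.5605], [0.119, 0.0006, -0.9929, 1.083], [0.0, 0.0, 0.0, 1.0]])]
wrist [('mtx', [[284.0517, 0.0, 314.3681], [0.0, 284.0517, 198.4698], [0.0, 0.0, 1.0]]), ('k1', 0.0075), ('mount', [[-0.0003, -0.9509, -0.3096, 0.0794], [1.0, 0.0001, -0.0013, 0.0006], [0.0013, -0.3096, 0.9509, -0.1573], [0.0, 0.0, 0.0, 1.0]])]
```

View pics/scene0.png

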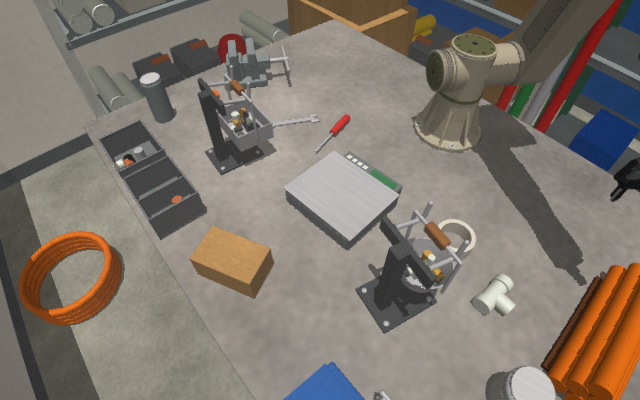

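View pics/top0.png

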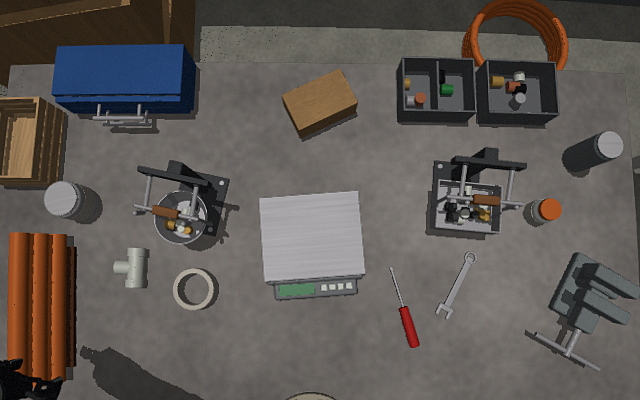

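View pics/wrist0.png

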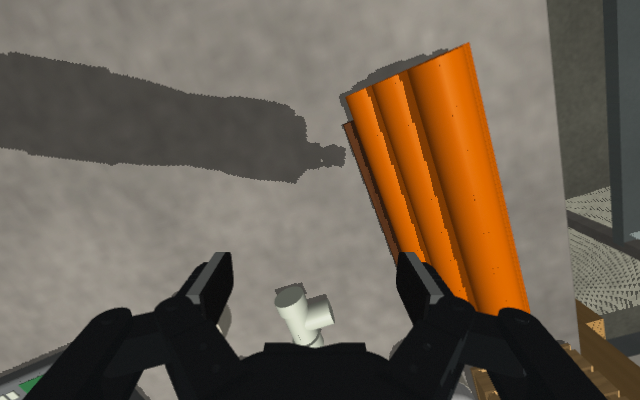

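The rectangular basket is on the right in the top view, at -y, with its grip near (486,200). The round pail is on the left near (180,215), and the scale is in the middle. I'll zoom in and measure.

```bash
cat > h.py <<'E'
import numpy as np,cv2,pickle
def ray(r,uv,T=None):
    K=r["mtx"];p=(np.array(uv,float)-[K[0,2],K[1,2]])/[K[0,0],K[1,1]]
    q=p.copy()
    for _ in range(20): q=p/(1+r["k1"]*(q@q))
    if T is None: T=np.linalg.inv(r["camera_from_world"])
    return T[:3,3],T[:3,:3]@np.array([q[0],q[1],1.])
def onz(r,uv,z,T=None):
    o,d=ray(r,uv,T);return o+d*(z-o[2])/d[2]
def tri(rs):
    A=np.zeros((3,3));b=np.zeros(3)
    for o,d in rs:
        d=d/np.linalg.norm(d);P=np.eye(3)-np.outer(d,d);A+=P;b+=P@o
    x=np.linalg.solve(A,b)
    return x,[np.linalg.norm((np.eye(3)-np.outer(d,d)/(d@d))@(x-o)) for o,d in rs]
E
python3 - <<'E'
import pickle,cv2,numpy as np
t=pickle.load(open("top0.pkl","rb"))["frame"][:,:,::-1];s=pickle.load(open("scene0.pkl","rb"))["frame"][:,:,::-1]
a=cv2.resize(t[140:250,415:565],None,fx=5,fy=5,interpolation=cv2.INTER_CUBIC)
b=cv2.resize(s[70:180,190:290],None,fx=5,fy=5,interpolation=cv2.INTER_CUBIC)
c=cv2.resize(t[180:310,245:385],None,fx=4.5,fy=4.5,interpolation=cv2.INTER_CUBIC)
for n,i in zip("abc",(a,b,c)): cv2.imwrite(f"pics/z{n}.png",i)
hsv=cv2.cvtColor(t,cv2.COLOR_BGR2HSV)
m=cv2.inRange(hsv,(5,120,60),(18,255,190))
n,l,st,ce=cv2.connectedComponentsWithStats(m)
for i in range(1,n):
    if st[i,4]>40: print(st[i],ce[i])
hsv=cv2.cvtColor(s,cv2.COLOR_BGR2HSV)
m=cv2.inRange(hsv,(5,120,60),(18,255,190))
n,l,st,ce=cv2.connectedComponentsWithStats(m)
print()
for i in range(1,n):
    if st[i,4]>40: print(st[i],ce[i])
E
```

```text
[   0    0  130   27 1294] [59.42272025 10.51468315]
[162   0  10  44 290] [166.58965517  18.01034483]
[ 462    0  107   70 2717] [519.89216047  28.20095694]
[ 282   69   76   61 2521] [319.05117017  99.12376041]
[508  81  13  10  82] [513.1097561   85.41463415]
[415  92  11  11  95] [420.08421053  97.36842105]
[474 194  26  12 237] [486.57383966 199.37130802]
[540 198  22  22 374] [550.52673797 208.84224599]
[151 205  27  14 234] [164.36752137 211.46581197]
[   7  232   21  143 2470] [ 16.86477733 298.13967611]
[  28  233   19  147 2570] [ 36.82412451 305.44513619]
[  47  234   20  148 2452] [ 55.60848287 305.94738989]
[ 70 247   4 120 259] [ 71.47490347 304.42471042]

[ 292    0  125   51 3031] [366.31375784  16.00263939]
[493   0  43  19 440] [515.36136364   6.30454545]
[466  28  48  15 207] [489.96135266  35.46376812]
[415  35  18  10  90] [423.44444444  39.5       ]
[189  40  18  10  89] [197.51685393  44.14606742]
[151  54  19  11 103] [159.86407767  59.05825243]
[230  80  14  16 105] [236.54285714  86.3047619 ]
[483  86  22  19 207] [493.41062802  93.56038647]
[426 222  24  28 266] [437.7556391  234.54511278]
[ 190  228   80   59 1618] [227.78368356 259.70519159]
[  18  235  104   91 3790] [ 66.52242744 280.74459103]
[ 547  263   93  137 5043] [597.16993853 340.06504065]
[543 276  57  92 470] [570.43617021 323.22340426]
```

View pics/za.png

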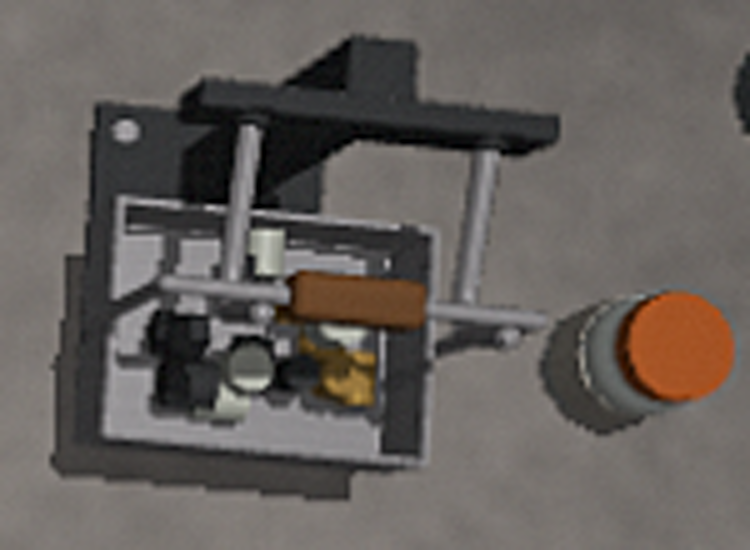

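View pics/zb.png

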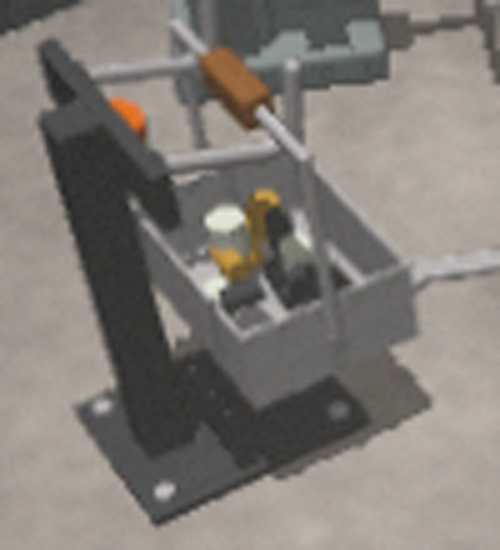

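View pics/zc.png

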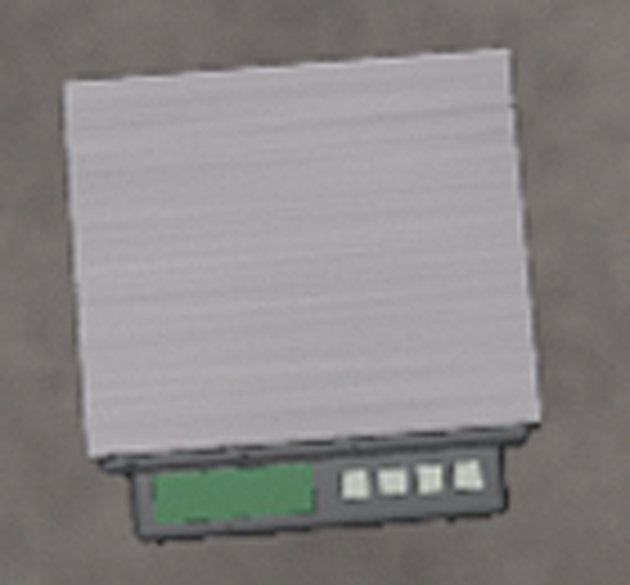

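```bash
python3 - <<'E'
from h import *
t=pickle.load(open("top0.pkl","rb"));s=pickle.load(open("scene0.pkl","rb"))
A=lambda x,y:((x+.5)/5-.5+415,(y+.5)/5-.5+140)
B=lambda x,y:((x+.5)/5-.5+190,(y+.5)/5-.5+70)
C=lambda x,y:((x+.5)/4.5-.5+245,(y+.5)/4.5-.5+180)
P=[onz(t,C(*p),.06) for p in [(65,82),(510,49),(540,420),(90,455)]]
print("plate",np.round(P,4).tolist(),"c",np.mean(P,0),[np.linalg.norm(P[i]-P[i-1]) for i in range(4)])
e=P[0]-P[1];print("yaw y-edge",np.degrees(np.arctan2(-e[0],e[1])), [np.degrees(np.arctan2((P[i]-P[j])[1],(P[i]-P[j])[0])) for i,j in((0,3),(1,2))])
g=[ray(t,(486.57,199.37)),ray(s,(236.5,86.3))];print("grip tri",tri(g))
print("grip z.23",onz(t,(486.57,199.37),.23),onz(s,(236.5,86.3),.23))
E1,E2=onz(t,A(162,282),.225),onz(t,A(545,322),.225);e=E1-E2
print("rod",E1,E2,"mid",(E1+E2)/2,np.linalg.norm(e),"yaw",np.degrees(np.arctan2(-e[0],e[1])))
for nm,a,b in (("crossbar front",(180,108),(555,150)),("crossbar back",(205,78),(558,117))):
    c1,c2=onz(t,A(*a),.246),onz(t,A(*b),.246);e=c1-c2;print(nm,c1,c2,np.linalg.norm(e),"yaw",np.degrees(np.arctan2(-e[0],e[1])))
# basket rim at z=.07+.055=.125
R=[onz(t,A(*p),.125) for p in [(118,198),(436,232),(427,464),(103,438)]]
print("rim",np.round(R,4).tolist(),np.mean(R,0),[np.linalg.norm(R[i]-R[i-1]) for i in range(4)])
m=onz(t,(164.37,211.47),.23);print("pail grip",m)
E
```

```text
plate [[0.5759, 0.1306, 0.06], [0.597, -0.1063, 0.06], [0.4011, -0.1228, 0.06], [0.3796, 0.1121, 0.06]] c [0.4883787  0.00338657 0.06      ] [np.float64(0.1971853091999886), np.float64(0.23779385576045992), np.float64(0.19665850439914456), np.float64(0.23587670041156625)]
yaw y-edge 5.098191997933921 [np.float64(5.372812429878819), np.float64(4.81481775965143)]
grip tri (array([ 0.5564984 , -0.35570833,  0.22595246]), [np.float64(0.00041509774342498755), np.float64(0.0004150977434250081)])
grip z.23 [ 0.5562551  -0.35446012  0.23      ] [ 0.55890709 -0.34969889  0.23      ]
rod [ 0.5626629  -0.27380753  0.225     ] [ 0.54851942 -0.43477445  0.225     ] mid [ 0.55559116 -0.35429099  0.225     ] 0.16158708860272167 yaw -5.021439104772863
crossbar front [ 0.63070526 -0.27673558  0.246     ] [ 0.61653439 -0.43237627  0.246     ] 0.1562844782064782 yaw -5.202357194970994
crossbar back [ 0.64331866 -0.28735772  0.246     ] [ 0.63030391 -0.43432975  0.246     ] 0.1475471458898219 yaw -5.060489519810353
rim [[0.6157, -0.2835, 0.125], [0.6025, -0.4314, 0.125], [0.496, -0.4235, 0.125], [0.5061, -0.2747, 0.125]] [ 0.55509919 -0.35326377  0.125     ] [np.float64(0.10991688577998682), np.float64(0.14850403367510265), np.float64(0.10678357508725621), np.float64(0.14920721827165)]
pail grip [0.52210186 0.30125407 0.23      ]
```

The measurements agree:

| Item | Measured | Given |
|---|---|---|
| Grip | (0.556, -0.355, 0.226) | rod height 0.225 |
| Rack yaw | -5° | not given |
| Basket rim | about 108 x 149 mm | 110 x 150 mm |
| Plate centre | (0.488, 0.003) | not given |
| Plate size | 197 x 237 mm | 200 x 240 mm |

Next I raise the arm and travel over to the basket, turning -75°.

Call:
{"name": "move_arm", "arguments": {
  "commands": [
    [[0.3,-0.3,1],[0,0,-0.3],1],
    [[0.5,-0.8,1],[0,0,-0.4],1],
    [[0.5,-0.9,1],[0,0,-0.4],0.3],
    [[0.5,-0.9,0],[0,0,-0.4],0.3],
    [[0.5,-0.9,0],[0,0,-0.4],0.3]
  ],
  "newtons": 60
}}

```text
clock: 0.65
tcp_pos: [0.285, 0.3952, 0.3278]
orientation: [0.001, 0.303, 0.953, 0.001]
wrist_force: [1.4, -0.4, 0.4]
finger_gap: 0.0558
```

Call:
{"name": "move_arm", "arguments": {
  "commands": [
    [[0.5,-0.9,0],[0,0,-0.4],0.3],
    [[0.5,-0.9,0],[0,0,-0.4],0.3],
    [[0.5,-0.9,0],[0,0,-0.4],0.3],
    [[0.5,-0.9,0],[0,0,-0.4],0.3],
    [[0.5,-0.9,0],[0,0,-0.4],0.3]
  ]
}}

```text
clock: 1.15
tcp_pos: [0.3845, 0.2144, 0.3265]
orientation: [0.0, 0.433, 0.901, 0.0]
wrist_force: [1.0, -0.1, 0.6]
finger_gap: 0.0551
```

Call:
{"name": "move_arm", "arguments": {
  "commands": [
    [[0.3,-0.9,0],[0,0,-0.4],0.3],
    [[0.3,-0.9,0],[0,0,-0.4],0.3],
    [[0.3,-0.9,0],[0,0,-0.4],0.3],
    [[0.3,-0.9,0],[0,0,-0.4],0.3],
    [[0.3,-0.9,0],[0,0,-0.4],0.3]
  ]
}}

```text
clock: 1.65
tcp_pos: [0.4442, 0.0344, 0.3265]
orientation: [-0.0, 0.554, 0.832, 0.0]
wrist_force: [-0.1, 0.4, -0.8]
finger_gap: 0.0558
```

Call:
{"name": "move_arm", "arguments": {
  "commands": [
    [[0.3,-0.9,0],[0,0,-0.4],0.3],
    [[0.3,-0.9,0],[0,0,-0.4],0.3],
    [[0.3,-0.9,0],[0,0,-0.4],0.3],
    [[0.3,-0.9,0],[0,0,-0.4],0.3],
    [[0.3,-0.9,0],[0,0,-0.4],0.3]
  ]
}}

```text
clock: 2.15
tcp_pos: [0.5042, -0.1456, 0.3264]
orientation: [-0.0, 0.665, 0.747, 0.0]
wrist_force: [0.1, 0.3, 0.6]
finger_gap: 0.0555
```

Call:
{"name": "move_arm", "arguments": {
  "commands": [
    [[0.3,-0.9,0],[0,0,-0.4],0.3],
    [[0.3,-0.9,0],[0,0,-0.4],0.3],
    [[0.3,-0.9,0],[0,0,-0.4],0.3],
    [[0.3,-0.9,0],[0,0,-0.27],0.3],
    [[0.2,-0.9,0],[0,0,0],0.3]
  ]
}}

```text
clock: 2.65
tcp_pos: [0.5605, -0.3255, 0.3259]
orientation: [-0.0, 0.737, 0.676, 0.0]
wrist_force: [0.6, -0.1, -0.5]
finger_gap: 0.0554
```

Call:
{"name": "move_arm", "arguments": {
  "commands": [
    [[0,-0.5,0],[0,0,0],0.3],
    [[0,0,0],[0,0,0],0.3],
    [[0,0,0],[0,0,0],0.3]
  ]
}}

```text
clock: 2.95
tcp_pos: [0.5599, -0.3441, 0.3258]
orientation: [-0.001, 0.737, 0.676, 0.0]
wrist_force: [0.1, 0.3, -0.7]
finger_gap: 0.0558
```

```bash
python3 - <<'E'
from workcell import env,eyes
from h import *
from scipy.spatial.transform import Rotation as R
s=env.get_state();q=s["orientation"];M=R.from_quat(q,scalar_first=True).as_matrix()
print(s["tcp_pos"],M[:,1],np.degrees(np.arctan2(M[1,1],M[0,1])),M[:,2])
r=eyes.read_camera("wrist");t=eyes.read_camera("top")
cv2.imwrite("pics/w1.png",r["frame"][:,:,::-1]);cv2.imwrite("pics/t1.png",t["frame"][:,:,::-1])
pickle.dump((r,s),open("w1.pkl","wb"))
E
```

```text
[ 0.55988447 -0.34410211  0.32580474] [ 0.99620206 -0.08706466 -0.00109933] -4.994764493764643 [-9.89829348e-04  1.30083072e-03 -9.99998664e-01]
```

View pics/w1.png

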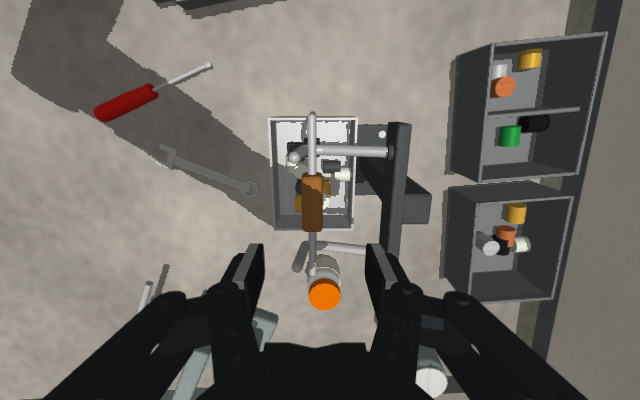

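The wrist view shows the grip at about (312,203). The rod is vertical in the picture, so the jaws are aligned. I'll cast a ray from this view as a cross-check.

```bash
python3 - <<'E'
from h import *
from scipy.spatial.transform import Rotation as R
r,s=pickle.load(open("w1.pkl","rb"))
T=np.eye(4);T[:3,:3]=R.from_quat(s["orientation"],scalar_first=True).as_matrix();T[:3,3]=s["tcp_pos"];T=T@r["mount"]
hsv=cv2.cvtColor(r["frame"],cv2.COLOR_RGB2HSV);m=cv2.inRange(hsv,(5,120,50),(18,255,190))
n,l,st,ce=cv2.connectedComponentsWithStats(m)
for i in range(1,n):
    if st[i,4]>100 and 280<ce[i][0]<340 and ce[i][1]<240: print(st[i],ce[i],onz(r,ce[i],.23,T))
for p in [(312,116),(312,272)]: print(onz(r,p,.225,T))
t=pickle.load(open("top0.pkl","rb"));
for i in range(1,n):
    if st[i,4]>400 and 280<ce[i][0]<340 and ce[i][1]<240:print(tri([ray(t,(486.57,199.37)),ray(r,ce[i],T)]))
E
```

```text
[ 301  173   22   59 1164] [311.62027491 202.06786942] [ 0.55669984 -0.35009635  0.23      ]
[ 0.56399082 -0.27278682  0.225     ]
[ 0.54991792 -0.4286033   0.225     ]
(array([ 0.55631228, -0.35149905,  0.23212628]), [np.float64(0.0020594857979238878), np.float64(0.0020594857979238813)])
```

Call:
{"name": "move_arm", "arguments": {
  "commands": [
    [[-0.1,-0.22,-0.4],[0,0,0],0.3],
    [[0,0,-0.6],[0,0,0],0.3],
    [[0,0,-0.6],[0,0,0],0.3],
    [[0,0,-0.4],[0,0,0],0.3],
    [[0,0,0],[0,0,0],0.3]
  ]
}}

```text
clock: 3.55
tcp_pos: [0.5552, -0.3505, 0.2446]
orientation: [-0.002, 0.736, 0.677, -0.0]
wrist_force: [-0.4, -1.1, -0.9]
finger_gap: 0.0557
```

Call:
{"name": "move_arm", "arguments": {
  "commands": [
    [[0.02,-0.06,-0.3],[0,0,0],0.3],
    [[0,0,-0.2],[0,0,0],0.3],
    [[0,0,0],[0,0,0],0.3]
  ]
}}

```text
clock: 3.85
tcp_pos: [0.5568, -0.3548, 0.2258]
orientation: [-0.001, 0.737, 0.676, -0.0]
wrist_force: [-0.1, 0.3, -0.1]
finger_gap: 0.0554
```

```bash
python3 - <<'E'
from workcell import env,eyes
from h import *
s=env.get_state();print(s["tcp_pos"],s["wrist_force"])
a=eyes.read_camera("top")["frame"];b=eyes.read_camera("scene")["frame"]
A=cv2.resize(a[140:260,420:560],None,fx=2.8,fy=2.8,interpolation=3);B=cv2.resize(b[20:160,180:320],None,fx=2.8,fy=2.8,interpolation=3)
h=max(A.shape[0],B.shape[0]);f=lambda x:np.pad(x,((0,h-x.shape[0]),(0,0),(0,0)))
cv2.imwrite("pics/g1.png",np.hstack([f(A),f(B)])[:,:,::-1])
E
```

```text
[ 0.55675124 -0.35484195  0.22576937] [-0.05436781  0.25433576 -0.06698328]
```

View pics/g1.png

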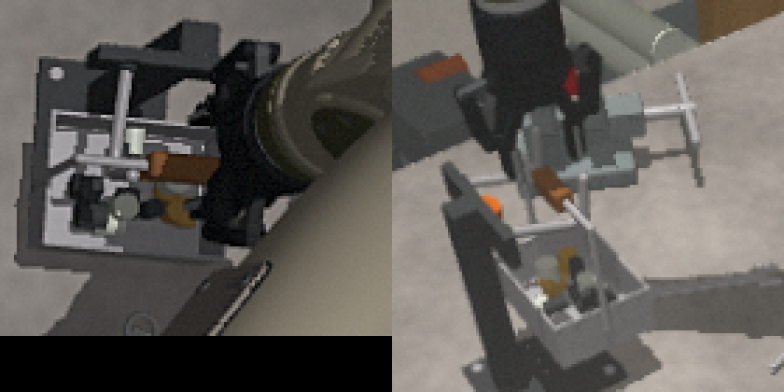

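The fingers look offset from the grip in the scene view. I'll check by projecting the TCP and fingertips, and with the wrist view.

```bash
cat >> h.py <<'E'
def proj(r,X,W=None):
    W=r["camera_from_world"] if W is None else W
    p=W[:3,:3]@np.array(X)+W[:3,3];q=p[:2]/p[2];q=q*(1+r["k1"]*(q@q));K=r["mtx"];return q*[K[0,0],K[1,1]]+[K[0,2],K[1,2]]
E
python3 - <<'E'
from workcell import env,eyes
from h import *
from scipy.spatial.transform import Rotation as R
s=env.get_state();p=s["tcp_pos"];M=R.from_quat(s["orientation"],scalar_first=True).as_matrix()
r=eyes.read_camera("wrist");b=eyes.read_camera("scene")
T=np.eye(4);T[:3,:3]=M;T[:3,3]=p;T=T@r["mount"]
f=r["frame"].copy();g=b["frame"].copy()
pts=[p,p+M@[0,.028,.019],p+M@[0,-.028,.019]]
g=cv2.resize(g[20:170,180:330],None,fx=4,fy=4,interpolation=3)
for X in pts:
    u=proj(r,X,np.linalg.inv(T));v=proj(b,X);print(u,v)
    cv2.circle(f,tuple(int(i) for i in u),3,(255,0,255),1);cv2.circle(g,tuple(int(i) for i in (v-[180,20])*4),4,(255,0,255),2)
cv2.imwrite("pics/w2.png",f[:,:,::-1]);cv2.imwrite("pics/s2.png",g[:,:,::-1])
E
```

```text
[314.10253454 242.73509137] [236.22648281  86.12629974]
[355.5059222  229.86045826] [228.26816698  95.52734566]
[272.83505342 229.84059709] [246.32363048  88.44674713]
```

View pics/w2.png

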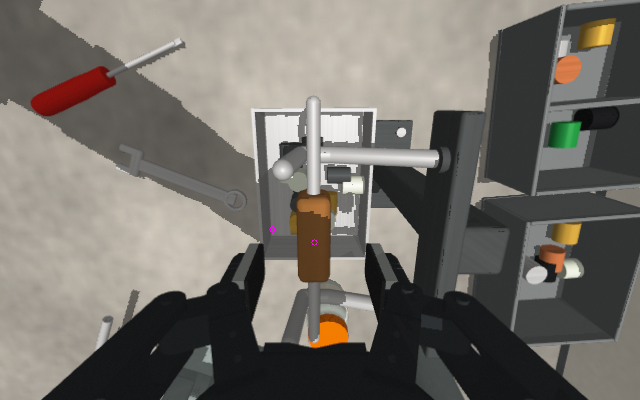

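View pics/s2.png

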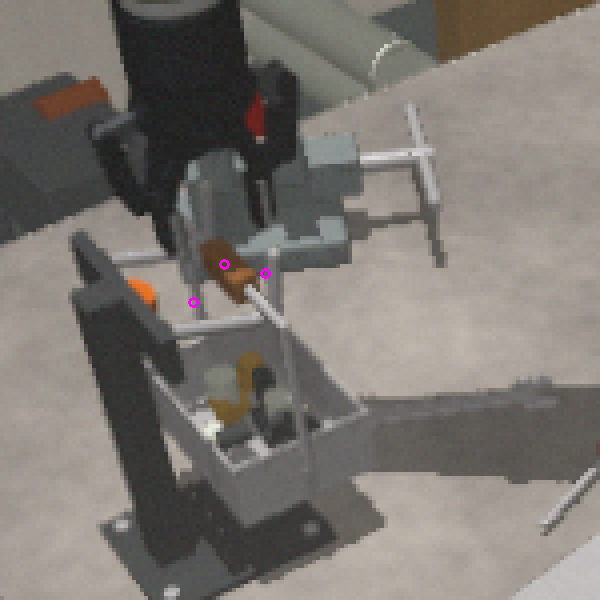

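The visible fingertips sit about 40 mm above the projected ones, in both the scene and wrist views. I'll check `tcp_to_tips` and zoom in.

```bash
python3 - <<'E'
from workcell import env,eyes
from h import *
print(env.tcp_to_tips,[a for a in dir(env) if a[0]!="_"])
w=eyes.read_camera("wrist")["frame"];b=eyes.read_camera("scene")["frame"]
g=lambda x:(255*(x/255.)**.5).astype(np.uint8)
cv2.imwrite("pics/s3.png",g(cv2.resize(b[35:115,200:280],None,fx=7,fy=7,interpolation=3))[:,:,::-1])
cv2.imwrite("pics/w3.png",g(cv2.resize(w[170:350,200:430],None,fx=3.4,fy=3.2,interpolation=3))[:,:,::-1])
E
```

```text
0.019 ['MotionError', 'get_state', 'tcp_to_tips']
```

View pics/s3.png

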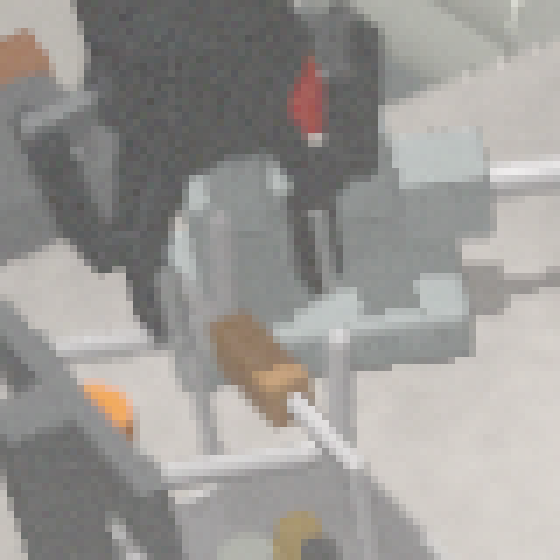

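View pics/w3.png

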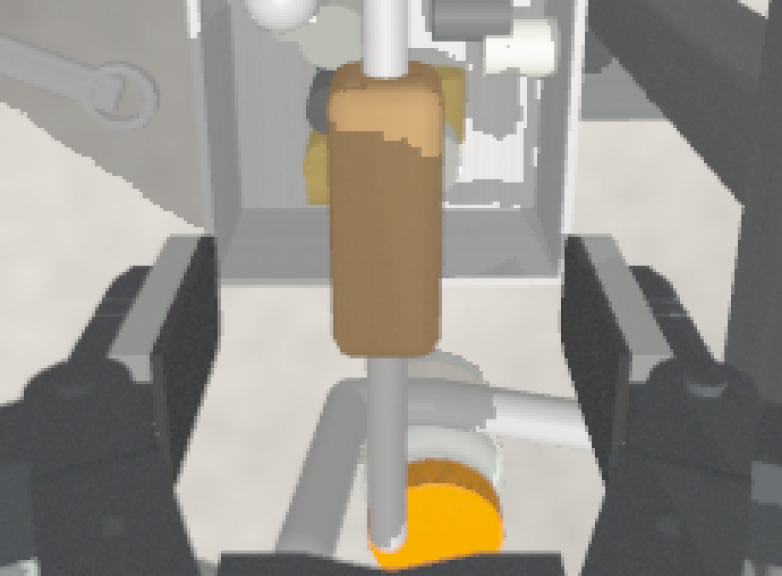

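`env.tcp_to_tips` says 0.019, but both views put the visible tips about 20 mm *behind* the reported TCP. That leaves them just above the grip's top. I'll check with a light closing: the gap stops near 20 mm if the wood is between the pads, otherwise it runs to zero.

Call:
{"name": "move_arm", "arguments": {
  "commands": [
    [[0,0,0],[0,0,0],-0.2],
    [[0,0,0],[0,0,0],-0.2],
    [[0,0,0],[0,0,0],-0.2]
  ],
  "newtons": 20
}}

```text
clock: 4.45
tcp_pos: [0.557, -0.3553, 0.2267]
orientation: [0.0, 0.737, 0.676, 0.0]
wrist_force: [-0.4, -0.3, 0.8]
finger_gap: 0.034
```

```bash
python3 - <<'E'
from workcell import env,eyes
from h import *
print(env.get_state()["tcp_pos"],env.get_state()["finger_gap"])
w=eyes.read_camera("wrist")["frame"];b=eyes.read_camera("scene")["frame"]
g=lambda x:(255*(x/255.)**.5).astype(np.uint8)
A=g(cv2.resize(b[35:115,200:280],None,fx=5,fy=5,interpolation=3));B=g(cv2.resize(w[170:330,235:395],None,fx=2.5,fy=2.5,interpolation=3))
cv2.imwrite("pics/c4.png",np.hstack([A,B])[:,:,::-1])
E
```

```text
[ 0.55696393 -0.35530713  0.22671425] 0.03399836540837681
```

View pics/c4.png

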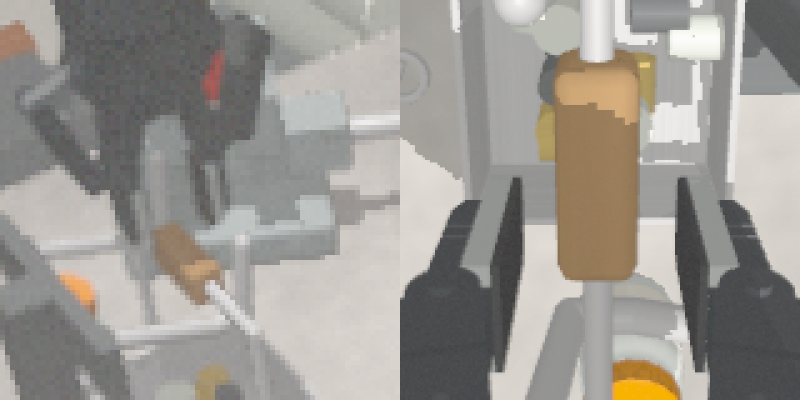

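With the gap at 34 mm, the tip position from the pads' width and from their row both give tips at TCP z of about -18 mm, not +19. So the real grasp point is about 37 mm behind the reported TCP, and I need to go about 35 mm lower. I'll open slightly and descend gently, watching the force.

Call:
{"name": "move_arm", "arguments": {
  "commands": [
    [[0,0,0],[0,0,0],0.15],
    [[0,0,0],[0,0,0],0.15],
    [[-0.02,0.02,-0.2],[0,0,0],0.15],
    [[0,0,-0.2],[0,0,0],0.15],
    [[0,0,0],[0,0,0],0.15]
  ]
}}

```text
clock: 5.05
tcp_pos: [0.5553, -0.3538, 0.2085]
orientation: [-0.002, 0.737, 0.676, -0.0]
wrist_force: [0.1, -0.4, -0.2]
finger_gap: 0.0492
```

Call:
{"name": "move_arm", "arguments": {
  "commands": [
    [[0,0,-0.2],[0,0,0],0.15],
    [[0,0,-0.2],[0,0,0],0.15],
    [[0,0,-0.1],[0,0,0],0.15],
    [[0,0,0],[0,0,0],0.15]
  ]
}}

```text
clock: 5.45
tcp_pos: [0.5557, -0.3541, 0.1895]
orientation: [-0.001, 0.737, 0.676, -0.0]
wrist_force: [-0.7, -0.4, -0.5]
finger_gap: 0.0494
```

```bash
python3 - <<'E'
from workcell import env,eyes
from h import *
print(env.get_state()["tcp_pos"],env.get_state()["finger_gap"])
w=eyes.read_camera("wrist")["frame"];b=eyes.read_camera("scene")["frame"]
g=lambda x:(255*(x/255.)**.5).astype(np.uint8)
A=g(cv2.resize(b[35:115,200:280],None,fx=5,fy=5,interpolation=3));B=g(cv2.resize(w[170:330,235:395],None,fx=2.5,fy=2.5,interpolation=3))
cv2.imwrite("pics/c5.png",np.hstack([A,B])[:,:,::-1])
E
```

```text
[ 0.55570909 -0.35405839  0.18947558] 0.04943734031327813
```

View pics/c5.png

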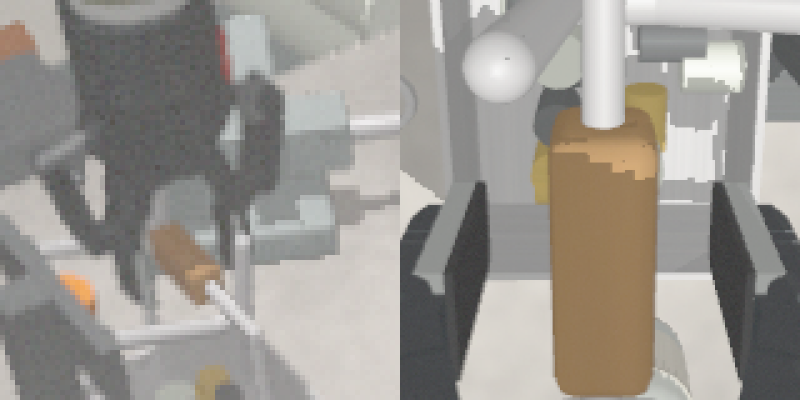

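The pads now straddle the grip and are centred on it, with no contact force. Closing.

Call:
{"name": "move_arm", "arguments": {
  "commands": [
    [[0,0,0],[0,0,0],-1],
    [[0,0,0],[0,0,0],-1],
    [[0,0,0],[0,0,0],-1],
    [[0,0,0],[0,0,0],-1],
    [[0,0,0],[0,0,0],-1]
  ],
  "newtons": 60
}}

```text
clock: 6.05
tcp_pos: [0.5565, -0.3547, 0.1912]
orientation: [0.001, 0.737, 0.676, 0.0]
wrist_force: [0.3, -0.5, 2.4]
finger_gap: 0.0192
```

The gap stopped at 19.2 mm, so the wood is gripped. Lifting about 60 mm.

Call:
{"name": "move_arm", "arguments": {
  "commands": [
    [[0,0,0.1],[0,0,0],-1],
    [[0,0,0.2],[0,0,0],-1],
    [[0,0,0.3],[0,0,0],-1],
    [[0,0,0.3],[0,0,0],-1],
    [[0,0,0],[0,0,0],-1]
  ]
}}

```text
clock: 6.55
tcp_pos: [0.5569, -0.3553, 0.2294]
orientation: [0.002, 0.737, 0.676, 0.0]
wrist_force: [0.7, 0.8, -4.4]
finger_gap: 0.0189
```

Call:
{"name": "move_arm", "arguments": {
  "commands": [
    [[0,0,0.3],[0,0,0],-1],
    [[0,0,0.25],[0,0,0],-1],
    [[0,0,0.1],[0,0,0],-1],
    [[0,0,0],[0,0,0],-1],
    [[0,0,0],[0,0,0],-1]
  ]
}}

```text
clock: 7.05
tcp_pos: [0.5561, -0.3544, 0.2525]
orientation: [-0.0, 0.737, 0.676, 0.0]
wrist_force: [-1.1, 0.3, -5.4]
finger_gap: 0.0188
```

```bash
python3 - <<'E'
from workcell import env,eyes
from h import *
s=env.get_state();print(s["tcp_pos"],s["finger_gap"],s["wrist_force"],s["ft_torque"])
t=eyes.read_camera("top")["frame"];b=eyes.read_camera("scene")["frame"]
A=cv2.resize(b[10:170,180:340],None,fx=2.5,fy=2.5,interpolation=3);B=cv2.resize(t[120:280,415:575],None,fx=2.5,fy=2.5,interpolation=3)
cv2.imwrite("pics/c6.png",np.hstack([A,B])[:,:,::-1])
E
```

```text
[ 0.55610499 -0.35439469  0.25246537] 0.01881922890354576 [-1.06791068  0.34842622 -5.35037236] [ 0.01576459 -0.04097907  0.05701668]
```

View pics/c6.png

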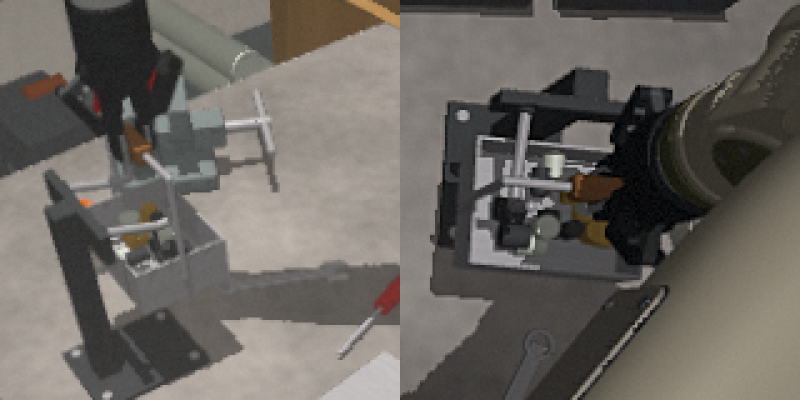

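The basket is up 61 mm with about 5 N on the wrist, level and clear. Now out along the rack's -x, world direction (-0.996, +0.087), by about 120 mm.

Call:
{"name": "move_arm", "arguments": {
  "commands": [
    [[-0.25,0.02,0],[0,0,0],-1],
    [[-0.5,0.04,0],[0,0,0],-1],
    [[-0.5,0.05,0],[0,0,0],-1],
    [[-0.5,0.04,0],[0,0,0],-1],
    [[-0.5,0.05,0],[0,0,0],-1]
  ]
}}

```text
clock: 7.65
tcp_pos: [0.4651, -0.3461, 0.2521]
orientation: [-0.0, 0.737, 0.676, -0.0]
wrist_force: [-0.7, -0.4, -5.2]
finger_gap: 0.0187
```

Call:
{"name": "move_arm", "arguments": {
  "commands": [
    [[-0.5,0.04,0],[0,0,0],-1],
    [[-0.3,0.03,0],[0,0,0],-1],
    [[0,0,0],[0,0,0],-1],
    [[0,0,0],[0,0,0],-1]
  ]
}}

```text
clock: 8.05
tcp_pos: [0.4346, -0.3439, 0.2528]
orientation: [0.001, 0.737, 0.676, 0.0]
wrist_force: [0.1, 0.1, -5.8]
finger_gap: 0.019
```

```bash
python3 - <<'E'
from workcell import env,eyes
from h import *
s=env.get_state();print(s["tcp_pos"],s["finger_gap"],s["wrist_force"],s["ft_torque"])
t=eyes.read_camera("top")["frame"];b=eyes.read_camera("scene")["frame"]
A=cv2.resize(b[10:210,180:380],None,fx=2,fy=2,interpolation=3);B=cv2.resize(t[120:320,375:575],None,fx=2,fy=2,interpolation=3)
cv2.imwrite("pics/c7.png",np.hstack([A,B])[:,:,::-1])
E
```

```text
[ 0.43456736 -0.34386368  0.25277808] 0.018972122026920245 [ 0.1278043   0.06276707 -5.78756232] [-0.07995242 -0.00798864 -0.03058991]
```

View pics/c7.png

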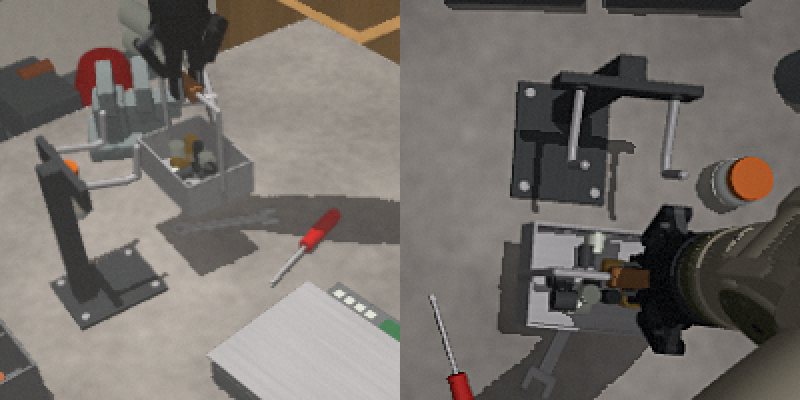

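The basket is clear of the rack: 122 mm out, level, nothing touching. Next I carry it gently to the plate centre, turning about +10° to match the plate's yaw.

Call:
{"name": "move_arm", "arguments": {
  "commands": [
    [[0,0.15,0],[0,0,0],-1],
    [[0,0.3,0],[0,0,0.1],-1],
    [[0,0.45,0],[0,0,0.1],-1],
    [[0.05,0.5,0],[0,0,0.1],-1],
    [[0.1,0.5,0],[0,0,0.1],-1]
  ]
}}

```text
clock: 8.65
tcp_pos: [0.4399, -0.2653, 0.2526]
orientation: [-0.0, 0.717, 0.697, 0.0]
wrist_force: [1.0, 0.1, -6.3]
finger_gap: 0.0189
```

Call:
{"name": "move_arm", "arguments": {
  "commands": [
    [[0.1,0.5,0],[0,0,0.1],-1],
    [[0.1,0.5,0],[0,0,0.1],-1],
    [[0.1,0.5,0],[0,0,0.1],-1],
    [[0.1,0.5,0],[0,0,0.1],-1],
    [[0.1,0.5,0],[0,0,0.1],-1]
  ]
}}

```text
clock: 9.15
tcp_pos: [0.4598, -0.1651, 0.2528]
orientation: [-0.0, 0.692, 0.722, 0.0]
wrist_force: [0.3, 0.2, -4.9]
finger_gap: 0.0193
```

Call:
{"name": "move_arm", "arguments": {
  "commands": [
    [[0.1,0.5,0],[0,0,0.1],-1],
    [[0.1,0.5,0],[0,0,0.1],-1],
    [[0.1,0.5,0],[0,0,0.1],-1],
    [[0.1,0.5,0],[0,0,0.05],-1],
    [[0.1,0.5,0],[0,0,0],-1]
  ]
}}

```text
clock: 9.65
tcp_pos: [0.4795, -0.0652, 0.2528]
orientation: [-0.0, 0.674, 0.738, 0.0]
wrist_force: [-0.6, -0.7, -5.3]
finger_gap: 0.019
```

Call:
{"name": "move_arm", "arguments": {
  "commands": [
    [[0.1,0.5,0],[0,0,0],-1],
    [[0.1,0.45,0],[0,0,0],-1],
    [[0.05,0.4,0],[0,0,0],-1],
    [[0.05,0.3,0],[0,0,0],-1],
    [[0,0.1,0],[0,0,0],-1]
  ]
}}

```text
clock: 10.15
tcp_pos: [0.4917, 0.0043, 0.2528]
orientation: [-0.0, 0.674, 0.739, 0.0]
wrist_force: [-0.5, -0.1, -5.7]
finger_gap: 0.0191
```

Call:
{"name": "move_arm", "arguments": {
  "commands": [
    [[0,0,0],[0,0,0],-1],
    [[0,0,0],[0,0,0],-1],
    [[0,0,0],[0,0,0],-1]
  ]
}}

```text
clock: 10.45
tcp_pos: [0.4921, 0.0018, 0.2526]
orientation: [0.0, 0.676, 0.737, -0.0]
wrist_force: [-0.8, 0.4, -6.1]
finger_gap: 0.0193
```

```bash
python3 - <<'E'
from workcell import env,eyes
from h import *
s=env.get_state();print(s["tcp_pos"],s["finger_gap"],s["wrist_force"],s["ft_torque"])
t=eyes.read_camera("top");b=eyes.read_camera("scene");pickle.dump((t,b,s),open("p8.pkl","wb"))
A=cv2.resize(b["frame"][80:280,240:440],None,fx=2,fy=2,interpolation=3);B=cv2.resize(t["frame"][130:330,215:415],None,fx=2,fy=2,interpolation=3)
cv2.imwrite("pics/c8.png",np.hstack([A,B])[:,:,::-1])
E
```

```text
[0.49206396 0.00179777 0.2526321 ] 0.019288072540911957 [-0.80270844  0.38741305 -6.09864945] [ 0.03611443  0.00076121 -0.00781584]
```

View pics/c8.png

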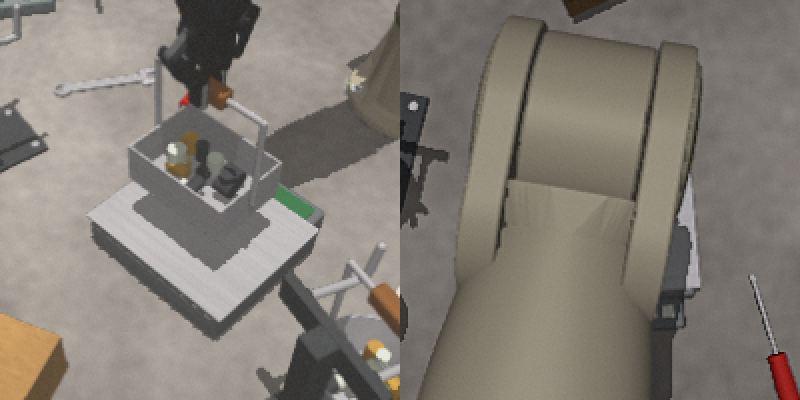

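The basket hangs level over the plate. Contact is expected at TCP z of about 0.180. I'll lower 60 mm, then creep.

Call:
{"name": "move_arm", "arguments": {
  "commands": [
    [[-0.04,0.02,-0.2],[0,0,0],-1],
    [[-0.04,0.02,-0.4],[0,0,0],-1],
    [[0,0,-0.4],[0,0,0],-1],
    [[0,0,-0.3],[0,0,0],-1],
    [[0,0,-0.15],[0,0,0],-1]
  ]
}}

```text
clock: 11.05
tcp_pos: [0.488, 0.004, 0.193]
orientation: [-0.001, 0.675, 0.737, -0.001]
wrist_force: [-0.7, 0.5, -6.1]
finger_gap: 0.0191
```

Call:
{"name": "move_arm", "arguments": {
  "commands": [
    [[0,0,-0.1],[0,0,0],-1],
    [[0,0,-0.05],[0,0,0],-1],
    [[0,0,-0.05],[0,0,0],-1],
    [[0,0,0],[0,0,0],-1]
  ]
}}

```text
clock: 11.45
tcp_pos: [0.4892, 0.004, 0.1868]
orientation: [0.0, 0.675, 0.738, 0.0]
wrist_force: [0.5, -0.1, -6.2]
finger_gap: 0.0193
```

Call:
{"name": "move_arm", "arguments": {
  "commands": [
    [[0,0,-0.05],[0,0,0],-1],
    [[0,0,-0.05],[0,0,0],-1],
    [[0,0,0],[0,0,0],-1]
  ]
}}

```text
clock: 11.75
tcp_pos: [0.4888, 0.004, 0.1824]
orientation: [-0.0, 0.675, 0.738, -0.0]
wrist_force: [-0.6, -1.1, -4.8]
finger_gap: 0.019
```

Call:
{"name": "move_arm", "arguments": {
  "commands": [
    [[0,0,-0.05],[0,0,0],-1],
    [[0,0,0],[0,0,0],-1]
  ]
}}

```text
clock: 11.95
tcp_pos: [0.4891, 0.0039, 0.1816]
orientation: [0.001, 0.675, 0.738, 0.0]
wrist_force: [-2.8, 0.1, 1.9]
finger_gap: 0.019
```

The wrist force went from -6 to +2 N at z=0.1816, so the basket is standing on the plate. Releasing.

Call:
{"name": "move_arm", "arguments": {
  "commands": [
    [[0,0,0],[0,0,0],-0.4],
    [[0,0,0],[0,0,0],-0.2],
    [[0,0,0],[0,0,0],0.1],
    [[0,0,0],[0,0,0],0.2],
    [[0,0,0],[0,0,0],0.2]
  ]
}}

```text
clock: 12.45
tcp_pos: [0.4891, 0.0039, 0.1807]
orientation: [0.0, 0.675, 0.738, 0.0]
wrist_force: [0.5, -0.4, -0.2]
finger_gap: 0.0512
```

```bash
python3 - <<'E'
from workcell import env,eyes
from h import *
s=env.get_state();print(s["tcp_pos"],s["finger_gap"],s["wrist_force"])
w=eyes.read_camera("wrist")["frame"];b=eyes.read_camera("scene")["frame"]
A=cv2.resize(b[80:280,240:440],None,fx=2,fy=2,interpolation=3);B=cv2.resize(w[160:360,220:420],None,fx=2,fy=2,interpolation=3)
cv2.imwrite("pics/c9.png",np.hstack([A,B])[:,:,::-1])
E
```

```text
[0.4890863  0.00394547 0.1806748 ] 0.05119947167865618 [ 0.51637187 -0.44790912 -0.16668032]
```

View pics/c9.png

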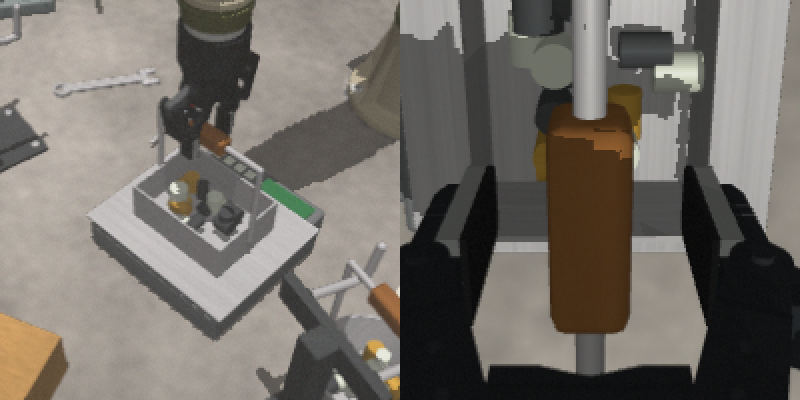

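The basket stands on the plate and the pads are clear on both sides. I'll retreat straight up, then back so the top view is open.

Call:
{"name": "move_arm", "arguments": {
  "commands": [
    [[0,0,0.2],[0,0,0],0.2],
    [[0,0,0.4],[0,0,0],0.2],
    [[0,0,0.6],[0,0,0],0.2],
    [[0,0,0.8],[0,0,0],0.2],
    [[0,0,0.8],[0,0,0],0.2]
  ]
}}

```text
clock: 13.05
tcp_pos: [0.4886, 0.004, 0.2942]
orientation: [-0.0, 0.675, 0.738, -0.0]
wrist_force: [0.6, -0.2, 0.5]
finger_gap: 0.0516
```

Call:
{"name": "move_arm", "arguments": {
  "commands": [
    [[0,0,0.8],[0,0,0],0.2],
    [[-0.2,-0.6,0.5],[0,0,0],0.2],
    [[-0.2,-0.9,0],[0,0,0],0.2],
    [[-0.2,-0.9,0],[0,0,0],0.2],
    [[-0.2,-0.9,0],[0,0,0],0.2]
  ]
}}

```text
clock: 13.55
tcp_pos: [0.4567, -0.1291, 0.3456]
orientation: [0.001, 0.675, 0.738, 0.0]
wrist_force: [0.1, 0.6, -0.5]
finger_gap: 0.051
```

Call:
{"name": "move_arm", "arguments": {
  "commands": [
    [[0,-0.9,0],[0,0,0],0.2],
    [[0,-0.9,0],[0,0,0],0.2],
    [[0,-0.9,0],[0,0,0],0.2],
    [[0,-0.9,0],[0,0,0],0.2],
    [[0,-0.5,0],[0,0,0],0.2]
  ]
}}

```text
clock: 14.05
tcp_pos: [0.4567, -0.2946, 0.3447]
orientation: [0.0, 0.676, 0.737, -0.0]
wrist_force: [-0.6, -0.7, 0.1]
finger_gap: 0.0512
```

Call:
{"name": "move_arm", "arguments": {
  "commands": [
    [[0,0,0],[0,0,0],0.2],
    [[0,0,0],[0,0,0],0.2],
    [[0,0,0],[0,0,0],0.2]
  ]
}}

```text
clock: 14.35
tcp_pos: [0.457, -0.2909, 0.3451]
orientation: [0.0, 0.675, 0.738, 0.0]
wrist_force: [0.3, 0.5, 0.8]
finger_gap: 0.0514
```

```bash
python3 - <<'E'
from workcell import env,eyes
from h import *
s=env.get_state();print(s["clock"],s["tcp_pos"],s["wrist_force"],abs(s["qvel"]).max())
t=eyes.read_camera("top");b=eyes.read_camera("scene");pickle.dump((t,b),open("p10.pkl","wb"))
A=cv2.resize(b["frame"][80:280,240:440],None,fx=2,fy=2,interpolation=3);B=cv2.resize(t["frame"][170:310,245:385],None,fx=2.86,fy=2.86,interpolation=3)
cv2.imwrite("pics/c10.png",np.hstack([A,B])[:,:,::-1]);print(B.shape)
hsv=cv2.cvtColor(t["frame"],cv2.COLOR_RGB2HSV);m=cv2.inRange(hsv,(5,120,60),(18,255,190))
n,l,st,ce=cv2.connectedComponentsWithStats(m)
for i in range(1,n):
    if st[i,4]>90 and 180<ce[i][1]<260: print(st[i],ce[i],onz(t,ce[i],.22),onz(t,ce[i],.23))
E
```

```text
14.35 [ 0.4570299  -0.29089368  0.34508397] [0.25841143 0.50332341 0.8206521 ] 0.008701959705083475
(400, 400, 3)
[538 198  19  13 134] [547.19402985 203.50746269] [ 0.550967   -0.48848758  0.22      ] [ 0.54963189 -0.48326129  0.23      ]
[151 205  27  14 236] [164.46186441 211.46186441] [0.52315473 0.30443909 0.22      ] [0.52212128 0.30106488 0.23      ]
[297 225  27  12 246] [309.92682927 230.86585366] [0.48803723 0.00533416 0.22      ] [0.48738469 0.0052042  0.23      ]
```

View pics/c10.png

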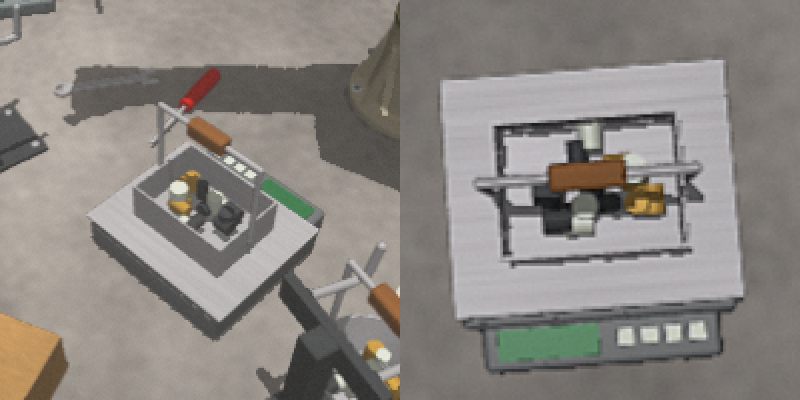

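The basket stands upright on the plate with its grip at (0.488, 0.005), about 2 mm from the plate centre. The pail's grip is at (164.46, 211.46) px, against (164.37, 211.47) at the start. The arm is clear and at rest.

```bash
python3 -c "
from workcell import job
print(job.hand_in())"
```

```text
the job is handed in; nothing more can be done
None
```

I took the basket off its double hook, set it on the scale's plate, let go, and handed the job in. The arm's clock read about 14.4 s of the allowed 54 s. I lifted the basket 61 mm over the tips, brought it out 122 mm along the rack's -x, and lowered it until the plate took its weight.

**Last checks before handing in:**
- **Basket:** its grip is about 2 mm from the plate centre I measured. It looks upright and aligned with the plate in the top and scene views, with the fittings still in it.
- **Pail:** its grip is within 0.1 px of where it was at the start.
- **Arm:** still and clear of everything, with less than 1 N of wrist force.

**What disagreed:** `env.tcp_to_tips` says the fingertips are 19 mm ahead of the TCP. The wrist and scene views showed them about 20 mm behind it. I trusted the images and gripped about 35 mm lower. The fingers then stopped at 19 mm on the 20 mm grip, and the basket touched the plate at TCP z = 0.182, against 0.180 to 0.181 expected.

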